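# Start the pump from its latched control box

## Robot

A 6-joint arm with a two-finger parallel gripper is mounted at the origin on the work surface. World frame = base frame: x ahead of the robot, y to its left, z up, the work surface at z = 0. Lengths are in m, angles in degrees, forces in N, time in s.
With the tool pointing down it reaches from about 0.375 to 0.9 m from the base axis. Payload 3.1 kg.
Tool frame: the origin (TCP) lies midway between the tips of the shut fingers; the grasp point (between the pads) lies robot.grasp_offset behind it (robot.grasp_offset is the distance from the TCP to the grasp point, in m); z points along the fingers, y is the line along which they close (so a half turn about z gives the same grasp; the last joint's range is limited). The gripper opens to 87 mm and grips with 3 to 60 N. Pads are 19 mm wide; open, the fingers measure 117 mm over their backs; the gripper's body (75 mm by 190 mm) begins 51 mm behind the grasp point.
Start: joints at [58.986, 30.224, 82.088, -0, 67.689, -10.227], TCP at [0.222, 0.584, 0.223] pointing down, gripper open.
Joint ranges: [-176.69, 176.69], [-43.24, 126.21], [12.49, 139.97], [-82, 262], [0, 151.66], [-163.58, 163.58]. Speed limits (degrees/s): [159.86, 159.86, 180, 180, 180, 180].

## Interface

Orientations are given as [roll, pitch, yaw] about the fixed x, y, z axes, in that order (R = Rz(yaw) Ry(pitch) Rx(roll)).
In Python, from rig import robot, snapshot, get_calibration gives the robot as it stands.
- The arm moves only by the tool jog_arm, never from a script. Its arguments are lists of equal length, an entry for each row: "translation": the shift along the tool's x, y, z as a fraction of full scale, a list of three; "yaw": the turn about the tool's z as a fraction of full scale. In form: {"translation": [[x, y, z], ...], "yaw": [yaw, ...]}. A call has exactly 10 rows; each row shifts and turns the commanded pose from where the row before left it, along the tool's axes as they then stand; what a row does not reach is not made up. Full scale, the value 1, is 0.15 m for a shift and 180 degrees for a turn. A row lasts 1/10 s, in which the tool goes at most 50 mm and 8.59 degrees, less where a joint would pass 70% of its speed; a pose out of reach is approached as far as the arm can. A call with a number of a shift or a turn outside -1 to 1 is refused whole. A call with a gripper value outside its range is refused whole. "gripper" is the opening in per cent of the stroke, from 0 (shut) to 100 (fully open), set as the call begins (left out, the last holds). The fingers move at their own pace and stop on an object; "squeeze" is the grip in N (left out, the last holds). Time passes only in rows, so rows that do not move let the fingers close, or fill a call up. It gives the time, the measured TCP pose, the force, the opening and the grip force at its end, in the units of the state.
- robot.sense(): the state, without advancing time (a new reading comes with each control period).
- snapshot(name): name is "scene" or "side" or "wrist"; returns the picture (480x640x3 uint8, red, green, blue); there is no depth.
- get_calibration(name): a dict with "K" (3x3 intrinsics, pixels), "R" (3x3) and "t" (3): a world point X has camera coordinates R X + t. Camera axes: x right, y down, z forward; pixel columns grow to the right and rows downward; lengths in m; the calibration is good to about 2 mm. A picture is of the moment at which its call begins: read the wrist's pose just before it. get_calibration takes no time and is no camera call; for the wrist camera it gives the pose at the moment of the call.
- robot.job_done(): hands the job in; it is judged then, once.
The state is a dict: "time_s": time; "joints": joint angles; "qd": joint speeds; "joint_torque": joint torques, N m; "tcp_pos": TCP position; "eef_rot": TCP orientation; "wrist_force": force on the tool from outside, world axes, zero at the start; "moment": the same for the moment, N m; "finger_gap": opening from 0.0 (shut) to 1.0 (fully open); "grasp_force": force on a finger pad.
Only numpy, scipy, OpenCV 4.12 (cv2) and the standard library are available. Lean on these libraries where they do the work, as an engineer would, in place of code of your own. Each camera call takes 0.05 s, during which the arm holds its last target. There are 200 camera calls.

## Task

I need the garden pump started, but a pot is standing on top of its control box, in the way of the sloping door. Set that pot down gently, upright, in the empty half of the wooden tray; then turn the door's black latch knob its full quarter turn clockwise, swing the door up and right over past upright so that it stays open by itself, and press the black start button inside fully down and let it spring back. Leave the door open, and do not knock or shift the other things on the bench.

Things in the scene. Friction and masses are not known exactly. Their poses are not given: they have to be found in the camera images.
- ctrlbox: Fixed grey control box, 240 mm deep (its x, front to back) x 190 wide (y); origin at the centre of its underside. Front wall x = -120 mm, 55 high; thence the door slopes up at 30 degrees to its hinge at x = 20, z = 136; behind, a level top (x 20 to 120, z 136). Inside: floor z = 30, start button, and a white block 50 x 70, top z = 68, centre x = -25, y = -45. Its front faces the robot's left, give or take 18 degrees.
- hinge_mid (a point): Middle of the door's hinge line (fixed on the control box, at x = 20, y = 0, z = 136 mm in its frame; axes as the box's). The hinge line runs along the box's y.
- door (a joint): Opening of the door in rad: 0 shut, 2.09 upright, 2.45 at its stop; positive turns about the box's +y (the lower edge rises and goes over towards the box's back). Friction (0.32 N m) holds it wherever left. The latch holds it shut until the knob is past about 1.35 rad. It strikes a pot on the box's top at about 2.1 rad.
- door_edge (a point): Middle of the door's free edge, 162 mm from the hinge line; its axes turn with the door: x from the free edge to the hinge, y along the hinge, z out of the door's outer face. Door: grey plastic panel 160 x 190 x 6 mm, 0.22 kg, no handle except the latch knob.
- latch (a joint): Angle of the latch knob in rad: 0 fully latched (bar pointing up the slope), 1.571 fully released (bar level, along the hinge line). Grows clockwise as seen looking at the door's outer face. Stiff: 0.06 N m of friction; stays where left.
- latch_grip (a point): Grip point of the latch knob, on its axis, 28 mm above the door's outer face, 115 mm from the hinge line, at mid-width; axes turn with the knob: z along its axis out of the door, x along the bar. Knob: black bar 64 mm long, 14 thick, standing 41 mm off the door; its lowest 7 mm is a round foot 48 mm across.
- startbtn_top (a point): Centre of the top of the start button, black, 36 mm diameter, facing straight up, in a grey collar on the box's floor, at x = -45, y = 35, z = 54 mm in the box's frame; visible and reachable only with the door open.
- startbtn (a joint): Depression of the start button in m: 0 up, 0.008 fully down; needs 5 N to go fully down, springs back.
- pot: Loose grey plastic plant pot standing on the box's level top: round, open, 62 mm diameter at the rim, 50 mm at the foot, 85 mm high, 3 mm wall, about 0.09 kg; origin at the centre of its underside.
- tray: Fixed shallow wooden tray 220 mm (its x) x 120 mm (its y), walls 28 mm high and 5 mm thick, floor at 5 mm, with one dividing wall across the middle; origin at the centre of its underside. It may stand left or right of the box. The half at +x holds the terracotta pot, the half at -x is empty.
- tray_free (a point): Centre of the floor of the tray's empty half (inside 102 x 110 mm).
- sparepot: Loose terracotta pot in the other half of the tray, to be left alone: 72 mm rim diameter, 75 mm high; origin at the centre of its underside.
- seedbox: Loose blue plastic seed box with shut lid, 156 x 106 x 74 mm, to be left alone; origin at the centre of its underside.
- torch: Loose black torch standing on its head, to be left alone: 142 mm high, 52 mm diameter at the foot, 34 mm above; origin at the centre of its underside. Easily knocked over.
- wrench: Loose steel wrench lying flat, 170 mm long (its x), 38 mm wide, 8 mm thick, to be left alone; origin under its middle.
- jar: Loose glass jar with steel cap, 68 mm diameter, 100 mm high, to be left alone; origin at the centre of its underside.
- tin: Loose steel tin, 72 mm diameter, 80 mm high, to be left alone; origin at the centre of its underside.

How it is judged (in metres and radians):
On the way, in this order (a step that is already met when the one before it is completed fails the run):
1. the pot stands upright in the tray's empty half, let go, with the door still shut (horizontal distance between pot and tray_free below 0.042 m and z of pot in the frame of tray below 0.012 m and angle between pot's own z axis and vertical below 0.12 rad and contact force between the fingers and pot below 0.1 N and linear speed of pot below 0.05 m/s and value of joint door below 0.08 rad), for 0.2 s.
2. the latch knob is turned its quarter turn (beyond 1.4 rad) (value of joint latch above 1.4 rad), for 0.1 s.
3. the door is swung over past upright (beyond 2.2 rad) (value of joint door above 2.2 rad), for 0.2 s.
4. the start button is pressed fully down (beyond 6.5 mm) (value of joint startbtn above 0.0065 m), for 0.05 s.
At the end, for the whole second after the job is handed in: The pot stands upright (within 7 degrees) and still on the floor of the tray's empty half (within 42 mm of its centre), the door is open beyond 2.2 rad, and the start button has sprung back (less than 1.5 mm down) (horizontal distance between pot and tray_free below 0.042 m and z of pot in the frame of tray below 0.012 m and angle between pot's own z axis and vertical below 0.12 rad and linear speed of pot below 0.03 m/s and value of joint door above 2.2 rad and value of joint startbtn below 0.0015 m); the robot touches nothing.
It fails at once if a bystander (terracotta pot, seed box, torch, wrench, jar, tin) is shifted more than 25 mm or tipped (distance of any of sparepot, seedbox, torch, wrench, jar, tin from where it was at the start of the episode above 0.025 m or angle between any of sparepot, seedbox, torch, wrench, jar, tin's own z axis and vertical above 0.3 rad).
It fails at once if the pot is tipped over (angle between pot's own z axis and vertical above 0.7 rad).
It fails at once if the pot is dropped (falls free from more than about 15 mm) (linear speed of pot above 0.55 m/s and contact force between the fingers and pot below 0.02 N).
It also fails if it takes over 72 s, if anything falls off the work surface, if the arm or the gripper's body presses on something with over 40 N, if the wrist force passes 120 N, or if a joint passes its speed limit or range.

## Working session

There is one attempt and no reset: what is moved stays moved. The work goes in short steps, Python scripts to look and compute and a tool call to move; the robot and the scene stay as the last step left them, time stands still between calls to the robot, and variables do not carry over. Pictures are saved under pics/ and viewed, at most 11 in all, crops included, and the job is handed in when it is done.

Besides the shell and the picture viewer there is one more tool, called in YAML: its name, and indented under it one key for each argument. jog_arm: Moves the arm, as the interface text tells. Shift numbers are shares of 0.15 m and turn numbers shares of 180 degrees, none past 1 either way. Its arguments: {"type":"object","properties":{"translation":{"type":"array"},"yaw":{"type":"array"},"gripper":{"type":"number"},"squeeze":{"type":"number"}},"required":["translation","yaw"]}

```bash
mkdir -p pics; ls; python3 - <<'E'
from rig import robot, snapshot, get_calibration
import cv2
print(robot.sense(), robot.grasp_offset)
for n in("scene","side"):
    cv2.imwrite(f"pics/{n}0.png",snapshot(n)[:,:,::-1]); c=get_calibration(n); print(n,c)
E
```

```text
pics
{'time_s': 0.0, 'joints': array([ 5.89865338e+01,  3.02761141e+01,  8.21546203e+01, -1.58594220e-03,
        6.76884884e+01, -1.02273332e+01]), 'qd': array([-0.02675374, -0.07994208, -0.00598587, -0.01716384,  0.06630639,
        0.01867799]), 'joint_torque': array([-1.24195358e-04, -4.40038705e+01, -1.76592994e+01,  6.32497994e-02,
        5.81365207e-02, -1.57178665e-04]), 'tcp_pos': array([0.22140827, 0.58370774, 0.22161201]), 'eef_rot': array([-1.79882411e+02, -1.97258434e-02,  1.59214450e+02]), 'wrist_force': array([-1.21087808,  0.96492857, -0.3146595 ]), 'moment': array([0.00160694, 0.02307625, 0.01630309]), 'grasp_force': 0.0, 'finger_gap': 1.0003381486806182} 0.0187
scene {'K': array([[547.95715635,   0.        , 323.38756785],
       [  0.        , 547.95715635, 250.19304577],
       [  0.        ,   0.        ,   1.        ]]), 'R': array([[ 0.49332076,  0.86972605,  0.01453344],
       [ 0.53525027, -0.29034634, -0.79322516],
       [-0.68566886,  0.39909347, -0.60875498]]), 't': array([-0.25426278, -0.19901011,  1.56171008])}
side {'K': array([[597.1619557 ,   0.        , 319.75637113],
       [  0.        , 597.1619557 , 246.54656203],
       [  0.        ,   0.        ,   1.        ]]), 'R': array([[-0.95292068, -0.30320572, -0.00290873],
       [-0.22549617,  0.71504163, -0.66171515],
       [ 0.20271568, -0.62990615, -0.74974969]]), 't': array([0.49845329, 0.17604333, 1.05385338])}
```

View pics/scene0.png

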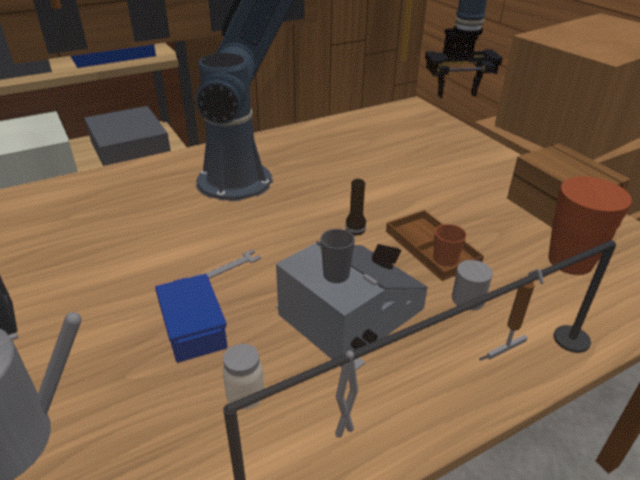

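View pics/side0.png

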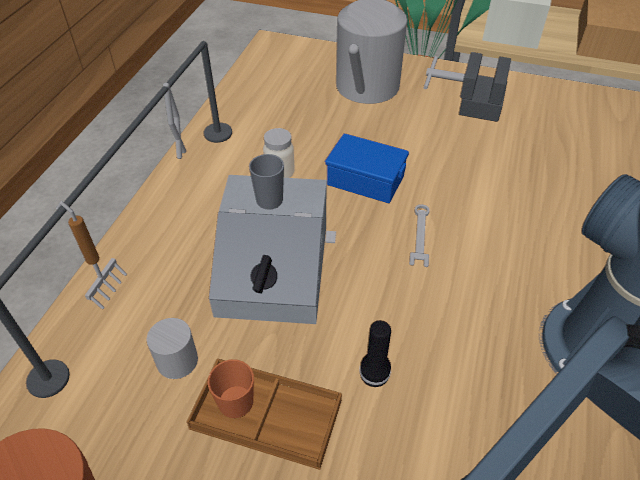

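Side view: box front-bottom edge runs (213,317)–(316,321), hinge line about (219,210)–(326,214), pot rim centre (267,163), tray corners (218,362), (341,400), (320,465), (189,424), torch top (379,326). The scene view agrees on the layout. Now a rough fit.

```bash
cat > h.py <<'E'
import numpy as np, cv2
from scipy.optimize import least_squares
from rig import robot, snapshot, get_calibration
def bp(c,uv,z):
    d=c["R"].T@np.linalg.inv(c["K"])@[uv[0],uv[1],1]; o=-c["R"].T@c["t"]
    return o+d*(z-o[2])/d[2]
def proj(c,X):
    p=(c["K"]@(c["R"]@np.atleast_2d(X).T+c["t"][:,None])).T; return p[:,:2]/p[:,2:]
def fit(obs,x0,free=3):
    # obs: list of (calib, local point, uv); pose x,y,yaw on table
    def W(q,p): c,s=np.cos(q[2]),np.sin(q[2]); return [q[0]+c*p[0]-s*p[1],q[1]+s*p[0]+c*p[1],p[2]]
    f=lambda q: np.concatenate([proj(c,W(q,p))[0]-uv for c,p,uv in obs])
    r=least_squares(f,x0,loss="soft_l1"); return r.x,f(r.x).reshape(-1,2)
E
python3 - <<'E'
from h import *
np.set_printoptions(precision=3,suppress=True)
S=get_calibration("side");C=get_calibration("scene")
a=lambda c,l:[(c,np.array(p)/1000,np.array(uv)) for p,uv in l]
# box +y is? front faces +y world, box x ~ -y world, box y ~ +x world. In side image world x goes left
box=a(S,[((-120,95,0),(213,317)),((-120,-95,0),(316,321)),((-120,95,55),(215,298)),((-120,-95,55),(318,303)),((20,95,136),(219,210)),((20,-95,136),(326,214)),((120,95,136),(230,177)),((120,-95,136),(327,181))])
q,r=fit(box,[.6,.3,-1.57]);print("box",q,np.degrees(q[2]));print(r)
for n,uv,z in[("pot rim",(267,163),.221),("torch top",(379,326),.142),("torch foot",(376,371),.01),("spare rim",(231,374),.08),("tin top",(171,334),.08),("jar top",(278,137),.1)]: print(n,bp(S,uv,z))
for uv in[(218,362),(341,400),(320,465),(189,424)]:print("tray",bp(S,uv,.028))
print("scene pot",bp(C,(338,237),.221),"torch",bp(C,(357,182),.142))
for uv in[(425,213),(482,258),(446,276),(387,235)]:print("traysc",bp(C,uv,.028))
for n in["wrist"]:
  w=get_calibration(n);print(w["K"][0],"cam",-w["R"].T@w["t"],w["R"])
E
```

```text
box [ 0.614  0.008 -1.334] -76.43717524877583
[[ 2.326 -1.001]
 [ 2.282  0.961]
 [-3.835  0.162]
 [ 0.133  1.199]
 [ 0.66  -0.112]
 [-2.432  0.982]
 [-0.94  -3.674]
 [ 0.062 -3.173]]
pot rim [ 0.634 -0.046  0.221]
torch top [0.373 0.173 0.142]
torch foot [0.368 0.174 0.01 ]
spare rim [0.576 0.287 0.08 ]
tin top [0.7   0.249 0.08 ]
jar top [ 0.701 -0.263  0.1  ]
tray [0.624 0.248 0.028]
tray [0.407 0.252 0.028]
tray [0.407 0.362 0.028]
tray [0.621 0.362 0.028]
scene pot [ 0.633 -0.041  0.221] torch [0.375 0.168 0.142]
traysc [0.425 0.347 0.028]
traysc [0.635 0.347 0.028]
traysc [0.645 0.234 0.028]
traysc [0.458 0.208 0.028]
[332.891   0.    314.243] cam [0.152 0.611 0.383] [[ 0.355  0.935 -0.001]
 [ 0.9   -0.341  0.271]
 [ 0.253 -0.097 -0.962]]
```

jog_arm:
  translation:
    - [0,0,-0.27]
    - [0,0,-0.27]
    - [0,0,-0.26]
    - [-0.14,-0.21,0]
    - [-0.16,-0.25,0]
    - [-0.16,-0.25,0]
    - [-0.16,-0.25,0]
    - [-0.16,-0.25,0]
    - [-0.16,-0.25,0]
    - [-0.16,-0.25,0]
  yaw: [-0.0386,-0.0386,-0.0386,0,0,0,0,0,0,0]
  gripper: 100

```text
time_s: 1.1
tcp_pos: [0.3874, 0.3263, 0.3422]
eef_rot: [-180.0, -0.0, -179.9]
wrist_force: [0.8, 0.2, -0.1]
finger_gap: 1.003
grasp_force: 0.0
```

jog_arm:
  translation:
    - [-0.16,-0.25,0]
    - [-0.16,-0.25,0]
    - [-0.16,-0.25,0]
    - [-0.16,-0.25,0]
    - [-0.16,-0.25,0]
    - [-0.16,-0.25,0]
    - [-0.16,-0.25,0]
    - [-0.16,-0.25,0]
    - [0,0,0]
    - [0,0,0]
  yaw: [0,0,0,0,0,0,0,0,0,0]

```text
time_s: 2.1
tcp_pos: [0.5791, 0.0274, 0.3416]
eef_rot: [179.9, -0.1, 179.9]
wrist_force: [-0.6, 0.3, 0.0]
finger_gap: 0.996
grasp_force: 0.0
```

```bash
python3 - <<'E'
from h import *
np.set_printoptions(precision=3,suppress=True)
s=robot.sense();print(s["tcp_pos"],s["eef_rot"],s["joints"],s["time_s"])
im=snapshot("wrist");c=get_calibration("wrist");np.savez("w1.npz",im=im,**c)
big=cv2.resize(im[:,:,::-1],(800,600),interpolation=cv2.INTER_CUBIC);cv2.imwrite("pics/w1.png",big)
print(-c["R"].T@c["t"])
E
```

```text
[0.579 0.027 0.342] [179.948  -0.125 179.929] [ -8.347  20.205  79.573   0.033  80.353 -98.282] 2.1
[0.504 0.029 0.504]
```

View pics/w1.png

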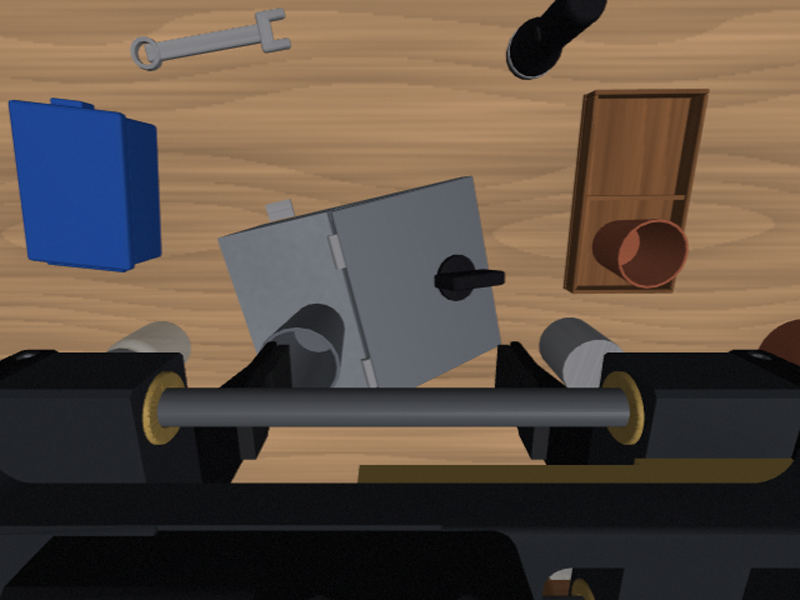

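Wrist view (800 px wide): box corners at (219,238), (330,212), (470,177), (500,343). The knob foot is at (457,280), with the bar tip at (505,277). Tray rim corners are at (585,90), (709,90), (565,292). The pot rim is half hidden around (303,362).

```bash
python3 - <<'E'
from h import *
np.set_printoptions(precision=4,suppress=True)
S=get_calibration("side");C=get_calibration("scene");w=dict(np.load("w1.npz"))
a=lambda c,l,k=1:[(c,np.array(p)/1000,np.array(uv)/k) for p,uv in l]
ws=a(w,[((120,-95,136),(219,238)),((20,-95,136),(330,212)),((-120,-95,55),(470,177)),((-120,95,55),(500,343))],1.25)
box=a(S,[((-120,95,0),(213,317)),((-120,-95,0),(316,321)),((-120,-95,55),(318,303)),((20,-95,136),(326,214)),((120,95,136),(230,177)),((120,-95,136),(327,181))])
for o in(ws,ws+box):
  q,r=fit(o,[.6,0,-1.3]);print("box",q[:2],np.degrees(q[2]));print(r.round(1).tolist())
q,_=fit(ws,[.6,0,-1.3])
W=lambda q,p:np.array([q[0]+np.cos(q[2])*p[0]-np.sin(q[2])*p[1],q[1]+np.sin(q[2])*p[0]+np.cos(q[2])*p[1],p[2]])
n=np.array([-.5,0,.866]);e=np.array([-.866,0,-.5]);h=np.array([.02,0,.136])
g=W(q,h+.115*e+.028*n);print("grip",g,"foot proj",proj(w,W(q,h+.115*e+.007*n))*1.25,"knobtop end",proj(w,W(q,h+.115*e+.041*n+.032*np.array([.866,0,.5])))*1.25,proj(w,W(q,h+.115*e+.041*n-.032*np.array([.866,0,.5])))*1.25)
t=a(w,[((-110,-60,28),(585,90)),((-110,60,28),(709,90)),((110,-60,28),(565,292))],1.25)+a(S,[((110,-60,28),(218,362)),((-110,-60,28),(341,400)),((-110,60,28),(320,465)),((110,60,28),(189,424))])
qt,r=fit(t,[.515,.3,0]);print("tray",qt[:2],np.degrees(qt[2]),r.round(1).tolist(),"free",W(qt,(-.0535,0,.005)))
for p in[(.634,-.044)]:
  print([ (proj(w,[p[0]+.031*np.cos(f),p[1]+.031*np.sin(f),.221])*1.25).round().tolist()[0] for f in np.arange(0,6.28,.785)])
print("rim left/top -> ",bp(w,np.array([262,345])/1.25,.221),bp(w,np.array([303,328])/1.25,.221),bp(w,np.array([343,345])/1.25,.221))
E
```

```text
box [0.616  0.0152] -77.05250072508211
[[0.2, 0.1], [-0.8, 0.1], [0.9, -0.7], [-0.1, 0.5]]
box [0.6152 0.0142] -76.99480764403309
[[-0.9, -0.5], [-1.9, -0.6], [0.1, -1.4], [-0.8, -0.1], [-0.3, 1.2], [-0.1, 4.1], [-2.4, 4.4], [-4.1, 3.7], [-2.2, -1.9], [-1.0, -0.7]]
grip [0.595  0.1064 0.1027] foot proj [[457.165  277.7184]] knobtop end [[453.1858 290.8888]] [[503.489  270.7903]]
tray [0.5185 0.2998] 0.18405463758034996 [[7.5, -1.2], [0.6, -1.5], [4.5, 1.0], [-0.9, -4.5], [1.2, -7.0], [-0.0, -1.9], [-3.3, -2.5]] free [0.465  0.2997 0.005 ]
[[296.0, 404.0], [324.0, 393.0], [335.0, 366.0], [321.0, 339.0], [290.0, 327.0], [261.0, 338.0], [251.0, 366.0], [266.0, 393.0]]
rim left/top ->  [ 0.6171 -0.0655  0.221 ] [ 0.604  -0.0349  0.221 ] [ 0.6171 -0.0066  0.221 ]
```

jog_arm:
  translation:
    - [-0.12,-0.15,0]
    - [-0.12,-0.15,0]
    - [-0.125,-0.15,0]
    - [0,0,0.2]
    - [0,0,0.2]
    - [0,0,0.2]
    - [0,0,0.2]
    - [0,0,0.2]
    - [0,0,0.09]
    - [0,0,0]
  yaw: [0,0,0,0,0,0,0,0,0,0]
  gripper: 100

```text
time_s: 3.15
tcp_pos: [0.6322, -0.0375, 0.1772]
eef_rot: [179.9, -0.3, -179.8]
wrist_force: [-0.4, 0.8, -0.5]
finger_gap: 1.0
grasp_force: 0.0
```

jog_arm:
  translation:
    - [0,0,0]
    - [0,0,0]
    - [0,0,0]
    - [0,0,0]
    - [0,0,0]
    - [0,0,0]
    - [0,0,0]
    - [0,0,0]
    - [0,0,0]
    - [0,0,0]
  yaw: [0,0,0,0,0,0,0,0,0,0]
  gripper: 30
  squeeze: 10

```text
time_s: 4.15
tcp_pos: [0.635, -0.0398, 0.1802]
eef_rot: [-179.9, 0.1, -180.0]
wrist_force: [-0.4, -1.7, 5.1]
finger_gap: 0.71
grasp_force: 9.9
```

jog_arm:
  translation:
    - [0,0,-0.1]
    - [0,0,-0.19]
    - [0,0,-0.19]
    - [0,0,-0.19]
    - [0.05,0.1,0]
    - [0.09,0.18,0]
    - [0.1,0.2,0]
    - [0.1,0.2,0]
    - [0.1,0.2,0]
    - [0.1,0.2,0]
  yaw: [0,0,0,0,0,0,0,0,0,0]

```text
time_s: 5.15
tcp_pos: [0.5502, 0.1246, 0.2775]
eef_rot: [180.0, -0.3, -179.9]
wrist_force: [0.3, 0.2, -1.3]
finger_gap: 0.705
grasp_force: 10.0
```

jog_arm:
  translation:
    - [0.1,0.2,0]
    - [0.1,0.2,0]
    - [0.1,0.2,0]
    - [0.1,0.2,0]
    - [0.1,0.2,0]
    - [0.09,0.18,0]
    - [0,0,0.1]
    - [0,0,0.1]
    - [0,0,0]
    - [0,0,0]
  yaw: [0,0,0,0,0,0,0,0,0,0]

```text
time_s: 6.15
tcp_pos: [0.4628, 0.2995, 0.2483]
eef_rot: [-179.9, -0.2, -179.9]
wrist_force: [0.3, -0.2, -1.0]
finger_gap: 0.708
grasp_force: 10.0
```

```bash
python3 - <<'E'
from h import *
np.set_printoptions(precision=4,suppress=True)
s=robot.sense();print(s["tcp_pos"],s["eef_rot"],s["wrist_force"])
a=snapshot("side")[280:480,150:450,::-1];im=snapshot("wrist")[:,:,::-1]
out=np.hstack([cv2.resize(im,(400,300)),cv2.resize(a,(400,300),interpolation=cv2.INTER_CUBIC)])
cv2.imwrite("pics/p2.png",out)
E
```

```text
[0.4628 0.2995 0.2483] [-179.9474   -0.1936 -179.9285] [ 0.2773 -0.2296 -0.9705]
```

View pics/p2.png

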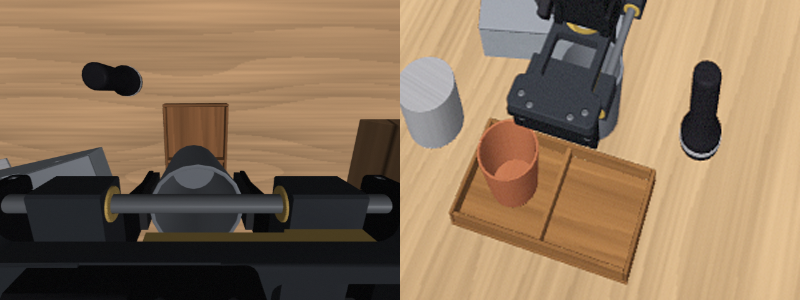

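Wrist half: the tray's near rim runs (163,103)–(228,103) in the 400-wide view, with the divider end at (228,155). Side half: divider at (572,150)–(541,240), with the empty half to its right. Check the centre with these.

```bash
python3 - <<'E'
from h import *
np.set_printoptions(precision=4,suppress=True)
S=get_calibration("side");w=get_calibration("wrist")
for uv in[(163,103),(228,103),(228,155)]:print("w",bp(w,np.array(uv)*1.6,.028))
for uv in[(341,393),(319,467),(279,380),(256,440),(217.5,360),(189,428)]:print("s",bp(S,uv,.028))
E
```

```text
w [0.4096 0.2407 0.028 ]
w [0.4096 0.3576 0.028 ]
w [0.5074 0.3617 0.028 ]
s [0.4106 0.2401 0.028 ]
s [0.4079 0.3654 0.028 ]
s [0.5142 0.2484 0.028 ]
s [0.5124 0.355  0.028 ]
s [0.626  0.2444 0.028 ]
s [0.6186 0.3684 0.028 ]
```

jog_arm:
  translation:
    - [0,0,0.2]
    - [0,0,0.2]
    - [0,0,0.2]
    - [0,0,0.2]
    - [0,0,0.16]
    - [0,0,0.1]
    - [0,0,0.1]
    - [0,0,0.06]
    - [0,0,0.04]
    - [0,0,0]
  yaw: [0,0,0,0,0,0,0,0,0,0]

```text
time_s: 7.25
tcp_pos: [0.4644, 0.2995, 0.0604]
eef_rot: [-180.0, -0.0, -180.0]
wrist_force: [-0.1, 0.2, -1.4]
finger_gap: 0.709
grasp_force: 10.0
```

jog_arm:
  translation:
    - [0,0,0.02]
    - [0,0,0.02]
    - [0,0,0.015]
    - [0,0,0]
    - [0,0,0]
    - [0,0,0]
    - [0,0,0]
    - [0,0,0]
    - [0,0,0]
    - [0,0,0]
  yaw: [0,0,0,0,0,0,0,0,0,0]

```text
time_s: 8.25
tcp_pos: [0.4643, 0.2995, 0.0523]
eef_rot: [180.0, 0.0, -179.9]
wrist_force: [0.4, 0.0, -0.8]
finger_gap: 0.711
grasp_force: 10.0
```

jog_arm:
  translation:
    - [0,0,0.01]
    - [0,0,0.01]
    - [0,0,0]
    - [0,0,0]
    - [0,0,0]
    - [0,0,0]
    - [0,0,0]
    - [0,0,0]
    - [0,0,0]
    - [0,0,0]
  yaw: [0,0,0,0,0,0,0,0,0,0]

```text
time_s: 9.25
tcp_pos: [0.4644, 0.2996, 0.0494]
eef_rot: [180.0, 0.0, -179.9]
wrist_force: [0.3, -1.9, 2.5]
finger_gap: 0.706
grasp_force: 10.0
```

jog_arm:
  translation:
    - [0,0,0]
    - [0,0,0]
    - [0,0,0]
    - [0,0,0]
    - [0,0,0]
    - [0,0,0]
    - [0,0,0]
    - [0,0,0]
    - [0,0,0]
    - [0,0,0]
  yaw: [0,0,0,0,0,0,0,0,0,0]
  gripper: 95

```text
time_s: 10.25
tcp_pos: [0.4643, 0.2996, 0.0493]
eef_rot: [180.0, 0.0, -179.9]
wrist_force: [0.2, -0.0, 0.7]
finger_gap: 0.953
grasp_force: 0.0
```

jog_arm:
  translation:
    - [0,0,-0.1]
    - [0,0,-0.22]
    - [0,0,-0.25]
    - [0,0,-0.25]
    - [0,0,-0.25]
    - [0,0,-0.25]
    - [0,0,0]
    - [0,0,0]
    - [0,0,0]
    - [0,0,0]
  yaw: [0,0,0,0,0.0428,0.0428,0.0428,0.0428,0.0428,0.0428]

```text
time_s: 11.25
tcp_pos: [0.464, 0.2995, 0.2474]
eef_rot: [180.0, -0.0, 133.5]
wrist_force: [0.6, 0.8, -0.3]
finger_gap: 0.949
grasp_force: 0.0
```

jog_arm:
  translation:
    - [0,0,0]
    - [0,0,0]
    - [0,0,0]
    - [0,0,0]
    - [-0.24,0.09,0]
    - [-0.24,0.09,0]
    - [-0.24,0.1,0]
    - [-0.24,0.09,0]
    - [-0.25,0.1,0]
    - [-0.24,0.09,0]
  yaw: [0.0428,0.0428,0.0428,0.0428,0,0,0,0,0,0]
  gripper: 45

```text
time_s: 12.25
tcp_pos: [0.5958, 0.1051, 0.2472]
eef_rot: [-180.0, -0.0, 103.0]
wrist_force: [0.0, 0.3, 0.8]
finger_gap: 0.453
grasp_force: 0.0
```

```bash
python3 - <<'E'
from h import *
np.set_printoptions(precision=4,suppress=True)
s=robot.sense();print(s["tcp_pos"],s["eef_rot"],s["joints"])
a=snapshot("side")[180:480,150:450,::-1];im=snapshot("wrist")[:,:,::-1]
out=np.hstack([cv2.resize(im,(400,300)),cv2.resize(a,(400,400),interpolation=cv2.INTER_CUBIC)[:300*1+100][100:]])
cv2.imwrite("pics/p3.png",out)
E
```

```text
[0.5958 0.1051 0.2472] [-179.996    -0.0012  103.0085] [ -0.5724  27.1462  83.4723   0.0002  69.3857 -13.5809]
```

View pics/p3.png

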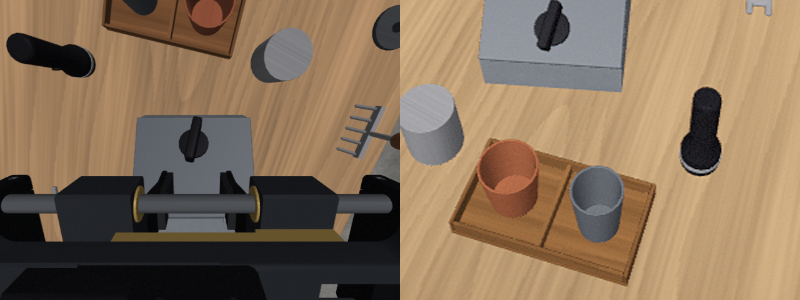

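Picture: the pot stands upright in the empty half (600,205), the terracotta pot is untouched, and the knob foot at (194,144) is centred between the fingers. Descend on the knob.

jog_arm:
  translation:
    - [0,0,0.18]
    - [0,0,0.18]
    - [0,0,0.18]
    - [0,0,0.15]
    - [0,0,0.12]
    - [0,0,0.1]
    - [0,0,0.07]
    - [0,0,0.03]
    - [0,0,0]
    - [0,0,0]
  yaw: [0,0,0,0,0,0,0,0,0,0]

```text
time_s: 13.35
tcp_pos: [0.5956, 0.1067, 0.0965]
eef_rot: [179.9, 0.0, 103.0]
wrist_force: [-0.1, -0.3, 0.4]
finger_gap: 0.448
grasp_force: 0.0
```

jog_arm:
  translation:
    - [0,0,0]
    - [0,0,0]
    - [0,0,0]
    - [0,0,0]
    - [0,0,0]
    - [0,0,0]
    - [0,0,0]
    - [0,0,0]
    - [0,0,0]
    - [0,0,0]
  yaw: [0,0,0,0,0,0,0,0,0,0]
  gripper: 0
  squeeze: 12

```text
time_s: 14.35
tcp_pos: [0.5943, 0.1064, 0.0959]
eef_rot: [-179.9, -0.0, 103.0]
wrist_force: [-3.9, -1.6, 5.8]
finger_gap: 0.167
grasp_force: 12.0
```

jog_arm:
  translation:
    - [0,0,0]
    - [0,0,0]
    - [0,0,-0.01]
    - [0,0,0]
    - [0,0,0]
    - [0,0,-0.01]
    - [0,0,0]
    - [0,0,0]
    - [0,0,0]
    - [0,0,0]
  yaw: [0.025,0.025,0.025,0.025,0.025,0.025,0.025,0.025,0.025,0.025]

```text
time_s: 15.35
tcp_pos: [0.5969, 0.1077, 0.0987]
eef_rot: [179.8, -0.2, 57.9]
wrist_force: [0.6, 2.8, 0.7]
finger_gap: 0.237
grasp_force: 13.0
```

jog_arm:
  translation:
    - [0,0,0]
    - [0,0,0]
    - [0,0,-0.01]
    - [0,0,0]
    - [0,0,0]
    - [0,0,-0.01]
    - [0,0,0]
    - [0,0,0]
    - [0,0,0]
    - [0,0,0]
  yaw: [0.025,0.025,0.025,0.025,0.025,0.025,0.025,0.025,0.025,0.025]

```text
time_s: 16.35
tcp_pos: [0.5991, 0.1061, 0.1029]
eef_rot: [179.8, -0.5, 12.9]
wrist_force: [1.1, -2.2, 3.2]
finger_gap: 0.264
grasp_force: 12.5
```

```bash
python3 - <<'E'
from h import *
np.set_printoptions(precision=4,suppress=True)
s=robot.sense();print(s["tcp_pos"],s["eef_rot"],s["joints"],s["wrist_force"],s["moment"])
E
```

```text
[0.5991 0.1061 0.1029] [179.8177  -0.4808  12.9161] [-0.4371 37.5566 90.6669 -0.085  51.2667 76.7005] [ 1.1172 -2.2314  3.2314] [-0.5616 -0.2307  0.119 ]
```

jog_arm:
  translation:
    - [0,0,0]
    - [0,0,0]
    - [0,0,0]
    - [0,0,0]
    - [0,0,0]
    - [0,0,0]
    - [0,0,0]
    - [0,0,0]
    - [0,0,0]
    - [0,0,0]
  yaw: [0.02,0.015,0,0,0,-0.02,-0.015,0,0,0]
  squeeze: 25

```text
time_s: 17.35
tcp_pos: [0.5984, 0.1059, 0.103]
eef_rot: [179.9, -0.4, 13.0]
wrist_force: [2.7, -1.7, 5.7]
finger_gap: 0.258
grasp_force: 25.9
```

```bash
python3 - <<'E'
import numpy as np
np.set_printoptions(precision=3,suppress=True)
r=.115*np.exp(1j*np.radians(210))+.028*np.exp(1j*np.radians(120)) # box x + i z
th=np.radians(np.arange(0,69,3)); p=r*np.exp(-1j*th); d=np.diff(p)/.15
for i in range(len(d)): print(3*i+3,[round(d[i].real,3),round(-d[i].imag,3)], np.round(p[i+1],4))
E
```

```text
3 [np.float64(-0.011), np.float64(-0.04)] (-0.1152-0.0273j)
6 [np.float64(-0.008), np.float64(-0.04)] (-0.1164-0.0212j)
9 [np.float64(-0.006), np.float64(-0.041)] (-0.1174-0.0151j)
12 [np.float64(-0.004), np.float64(-0.041)] (-0.118-0.0089j)
15 [np.float64(-0.002), np.float64(-0.041)] (-0.1183-0.0027j)
18 [np.float64(0.0), np.float64(-0.041)] (-0.1183+0.0035j)
21 [np.float64(0.002), np.float64(-0.041)] (-0.118+0.0097j)
24 [np.float64(0.004), np.float64(-0.041)] (-0.1173+0.0158j)
27 [np.float64(0.007), np.float64(-0.041)] (-0.1163+0.0219j)
30 [np.float64(0.009), np.float64(-0.04)] (-0.115+0.028j)
33 [np.float64(0.011), np.float64(-0.04)] (-0.1134+0.034j)
36 [np.float64(0.013), np.float64(-0.039)] (-0.1114+0.0399j)
39 [np.float64(0.015), np.float64(-0.039)] (-0.1092+0.0456j)
42 [np.float64(0.017), np.float64(-0.038)] (-0.1067+0.0513j)
45 [np.float64(0.019), np.float64(-0.037)] (-0.1038+0.0568j)
48 [np.float64(0.021), np.float64(-0.036)] (-0.1007+0.0622j)
51 [np.float64(0.023), np.float64(-0.035)] (-0.0973+0.0674j)
54 [np.float64(0.024), np.float64(-0.033)] (-0.0937+0.0724j)
57 [np.float64(0.026), np.float64(-0.032)] (-0.0898+0.0772j)
60 [np.float64(0.028), np.float64(-0.031)] (-0.0856+0.0817j)
63 [np.float64(0.029), np.float64(-0.029)] (-0.0812+0.0861j)
66 [np.float64(0.031), np.float64(-0.028)] (-0.0766+0.0902j)
```

Lift the first 15° over one call, watching the force.

jog_arm:
  translation:
    - [0,-0.006,-0.02]
    - [0,-0.005,-0.02]
    - [0,-0.004,-0.02]
    - [0,-0.004,-0.02]
    - [0,-0.003,-0.02]
    - [0,-0.003,-0.02]
    - [0,-0.002,-0.02]
    - [0,-0.002,-0.02]
    - [0,-0.001,-0.02]
    - [0,-0.001,-0.02]
  yaw: [0,0,0,0,0,0,0,0,0,0]

```text
time_s: 18.35
tcp_pos: [0.5977, 0.1094, 0.1317]
eef_rot: [179.8, -0.4, 13.0]
wrist_force: [6.6, -6.0, -3.6]
finger_gap: 0.197
grasp_force: 23.0
```

```bash
python3 - <<'E'
from h import *
np.set_printoptions(precision=4,suppress=True)
s=robot.sense();print(s["tcp_pos"],s["finger_gap"],s["wrist_force"],s["moment"])
a=snapshot("side")[150:350,180:380,::-1];b=snapshot("scene")[180:380,260:460,::-1]
out=np.hstack([cv2.resize(x,(400,400),interpolation=cv2.INTER_CUBIC) for x in(a,b)])
cv2.imwrite("pics/p4.png",out)
E
```

```text
[0.5977 0.1094 0.1317] 0.19734412387724656 [ 6.5638 -5.9965 -3.5766] [-1.2041 -1.0018  0.103 ]
```

View pics/p4.png

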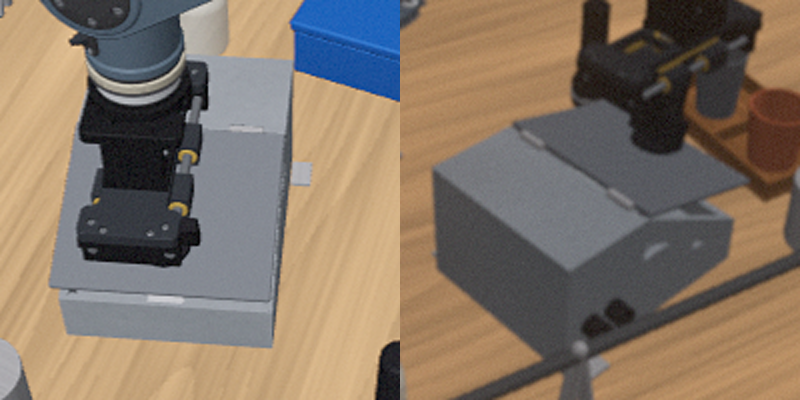

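The door is coming up with the knob (free edge clear of the front wall). Continue along the arc.

jog_arm:
  translation:
    - [0,0,-0.041]
    - [0,0.002,-0.041]
    - [0,0.004,-0.041]
    - [0,0.007,-0.041]
    - [0,0.009,-0.04]
    - [0,0.011,-0.04]
    - [0,0.013,-0.039]
    - [0,0.015,-0.039]
    - [0,0.017,-0.038]
    - [0,0.019,-0.037]
  yaw: [0,0,0,0,0,0,0,0,0,0]

```text
time_s: 19.45
tcp_pos: [0.6001, 0.0951, 0.1887]
eef_rot: [179.9, -0.2, 12.9]
wrist_force: [8.9, -5.8, -14.6]
finger_gap: 0.174
grasp_force: 25.4
```

jog_arm:
  translation:
    - [0,0.021,-0.036]
    - [0,0.023,-0.035]
    - [0,0.024,-0.033]
    - [0,0.026,-0.032]
    - [0,0.028,-0.031]
    - [0,0,0]
    - [0,0,0]
    - [0,0,0]
    - [0,0,0]
    - [0,0,0]
  yaw: [0,0,0,0,0,0,0,0,0,0]

```text
time_s: 20.45
tcp_pos: [0.6039, 0.0785, 0.214]
eef_rot: [180.0, -0.2, 12.9]
wrist_force: [8.1, -3.4, -10.7]
finger_gap: 0.202
grasp_force: 25.7
```

jog_arm:
  translation:
    - [0,0,0]
    - [0,0,-0.01]
    - [0,0,-0.03]
    - [0,0,-0.08]
    - [0,0,-0.1]
    - [0,0,-0.15]
    - [0,0,-0.15]
    - [0,0,-0.2]
    - [0,0,-0.1]
    - [0,0,0]
  yaw: [0,0,0,0,0,0,0,0,0,0]
  gripper: 40

```text
time_s: 21.45
tcp_pos: [0.6029, 0.0795, 0.3437]
eef_rot: [179.9, -0.4, 13.0]
wrist_force: [0.4, 0.5, -0.1]
finger_gap: 0.398
grasp_force: 0.0
```

```bash
python3 - <<'E'
from h import *
np.set_printoptions(precision=4,suppress=True)
s=robot.sense();print(s["tcp_pos"],s["finger_gap"],s["wrist_force"])
a=snapshot("side")[120:320,180:380,::-1];b=snapshot("scene")[180:380,260:460,::-1]
out=np.hstack([cv2.resize(x,(400,400),interpolation=cv2.INTER_CUBIC) for x in(a,b)])
cv2.imwrite("pics/p5.png",out)
E
```

```text
[0.6029 0.0795 0.3437] 0.39828583813220725 [ 0.3551  0.5102 -0.1379]
```

View pics/p5.png

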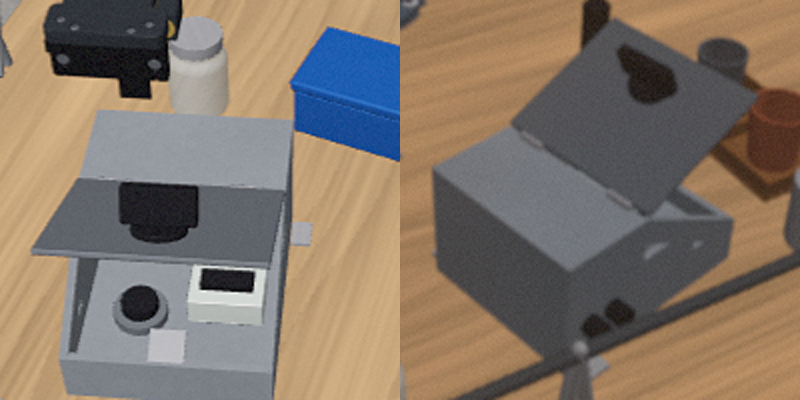

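Door stands about half open. Free-edge corners: side (196,246.5) and (319,251); scene (367.5,190) and (437.5,227.5). Fit the angle and lay out the push path.

```bash
python3 - <<'E'
from h import *
np.set_printoptions(precision=4,suppress=True)
S=get_calibration("side");C=get_calibration("scene");q=[.616,.0152,np.radians(-77.05)]
W=lambda p:np.array([q[0]+np.cos(q[2])*p[0]-np.sin(q[2])*p[1],q[1]+np.sin(q[2])*p[0]+np.cos(q[2])*p[1],p[2]])
def E(th,y): v=.162*np.exp(1j*(np.radians(210)-th)); return W([.02+v.real,y,.136+v.imag])
obs=[(S,.095,(196,246.5)),(S,-.095,(319,251)),(C,-.095,(367.5,190)),(C,.095,(437.5,227.5))]
for th in np.radians(range(40,76,5)):
  print(np.degrees(th).round(),np.concatenate([proj(c,E(th,y))[0]-uv for c,y,uv in obs]).round(1),(E(th,0)).round(3))
for x,y,z in[(-.19,0,.19),(-.16,0,.17)]:print(W([x,y,z]))
E
```

```text
40.0 [-0.6 23.7 -5.8 26.6  4.3 12.   5.3 14.1] [0.585 0.151 0.164]
45.0 [-1.5 16.8 -5.7 19.6  3.7  7.   5.3  9. ] [0.585 0.148 0.178]
50.0 [-2.3  9.2 -5.6 12.1  2.8  2.3  5.   4.1] [0.586 0.144 0.191]
55.0 [-2.9  1.2 -5.3  4.   1.4 -2.2  4.2 -0.4] [0.588 0.139 0.204]
60.0 [-3.2 -7.2 -5.1 -4.5 -0.4 -6.4  3.  -4.6] [0.589 0.132 0.217]
65.0 [ -3.4 -16.   -4.7 -13.3  -2.6 -10.2   1.4  -8.3] [0.591 0.125 0.229]
70.0 [ -3.3 -24.9  -4.3 -22.4  -5.2 -13.6  -0.6 -11.7] [0.593 0.117 0.24 ]
75.0 [ -3.1 -34.   -3.8 -31.6  -8.2 -16.5  -3.1 -14.5] [0.595 0.107 0.251]
[0.5734 0.2004 0.19  ]
[0.5801 0.1711 0.17  ]
```

jog_arm:
  translation:
    - [0,0,0]
    - [0,0,0]
    - [0,0,0]
    - [0,0,0]
    - [0,0,0]
    - [0,0,0]
    - [0,0,0]
    - [0,0,0]
    - [0,0,0]
    - [0,0,0]
  yaw: [-0.0455,-0.0455,-0.0455,-0.0455,-0.0455,-0.0455,-0.0455,-0.0455,-0.0455,-0.0455]
  gripper: 0

```text
time_s: 22.55
tcp_pos: [0.6004, 0.0793, 0.3376]
eef_rot: [-179.8, -0.0, 95.3]
wrist_force: [-0.5, -0.0, -0.5]
finger_gap: 0.007
grasp_force: 0.0
```

jog_arm:
  translation:
    - [0,0,0]
    - [0.17,0,0]
    - [0.17,0,0]
    - [0.17,0,0]
    - [0.15,0,0]
    - [0,0,0.24]
    - [0,0,0.25]
    - [0,0,0.25]
    - [0,0,0.25]
    - [0,0,0.2]
  yaw: [-0.045,0,0,0,0,0,0,0,0,0]

```text
time_s: 23.55
tcp_pos: [0.5767, 0.1754, 0.1573]
eef_rot: [-179.7, -0.0, 103.0]
wrist_force: [0.1, 0.8, 0.0]
finger_gap: 0.004
grasp_force: 0.0
```

jog_arm:
  translation:
    - [-0.1,0,-0.02]
    - [-0.1,0,-0.03]
    - [-0.037,0,-0.067]
    - [-0.037,0,-0.067]
    - [-0.037,0,-0.067]
    - [-0.037,0,-0.067]
    - [-0.052,0,-0.053]
    - [-0.052,0,-0.053]
    - [-0.052,0,-0.053]
    - [-0.052,0,-0.053]
  yaw: [0,0,0,0,0,0,0,0,0,0]

```text
time_s: 24.55
tcp_pos: [0.5985, 0.0936, 0.2416]
eef_rot: [179.9, 0.0, 103.0]
wrist_force: [0.5, 2.2, -1.9]
finger_gap: 0.004
grasp_force: 1.2
```

```bash
python3 - <<'E'
from h import *
np.set_printoptions(precision=4,suppress=True)
s=robot.sense();print(s["tcp_pos"],s["wrist_force"])
a=snapshot("side")[100:300,180:380,::-1];b=snapshot("scene")[160:360,260:460,::-1]
out=np.hstack([cv2.resize(x,(400,400),interpolation=cv2.INTER_CUBIC) for x in(a,b)])
cv2.imwrite("pics/p6.png",out)
E
```

```text
[0.5985 0.0936 0.2416] [ 0.4696  2.2024 -1.8942]
```

View pics/p6.png

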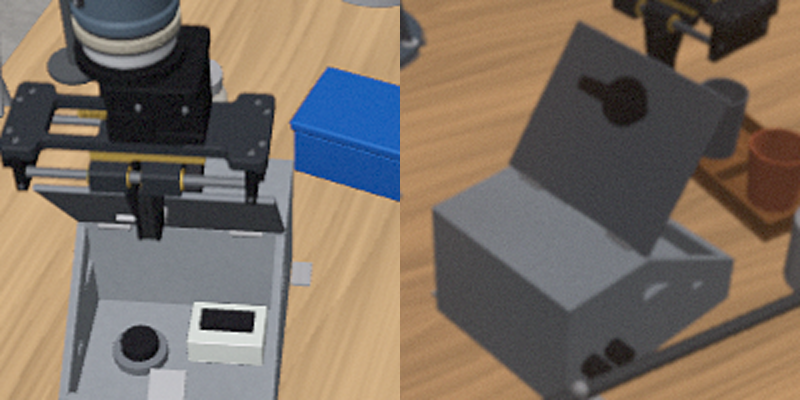

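The fingers are holding the inner face near the free edge and the door is about 85° open. Continue over.

jog_arm:
  translation:
    - [-0.063,0,-0.02]
    - [-0.063,0,-0.02]
    - [-0.063,0,-0.02]
    - [-0.063,0,-0.01]
    - [-0.073,0,0]
    - [-0.073,0,0]
    - [-0.073,0,0]
    - [-0.073,0,0]
    - [-0.073,0,0]
    - [-0.04,0,0]
  yaw: [0,0,0,0,0,0,0,0,0,0]

```text
time_s: 25.65
tcp_pos: [0.6214, -0.0049, 0.2564]
eef_rot: [179.8, 0.3, 103.0]
wrist_force: [-6.3, 0.5, 22.9]
finger_gap: 0.003
grasp_force: 11.4
```

jog_arm:
  translation:
    - [-0.05,0,0]
    - [-0.05,0,0]
    - [-0.05,0,0]
    - [-0.04,0,0]
    - [0,0,0]
    - [0,0,0]
    - [0,0,0]
    - [0,0,0]
    - [0,0,0]
    - [0,0,0]
  yaw: [0,0,0,0,0,0,0,0,0,0]

```text
time_s: 26.65
tcp_pos: [0.6272, -0.0309, 0.2532]
eef_rot: [179.9, 0.1, 103.0]
wrist_force: [-3.8, 2.5, 12.3]
finger_gap: 0.004
grasp_force: 6.0
```

```bash
python3 - <<'E'
from h import *
np.set_printoptions(precision=4,suppress=True)
s=robot.sense();print(s["tcp_pos"],s["wrist_force"],"box x",(s["tcp_pos"][:2]-[.616,.0152])@[.2242,-.9746])
E
```

```text
[ 0.6272 -0.0309  0.2532] [-3.8498  2.4721 12.2573] box x 0.047442271269899874
```

jog_arm:
  translation:
    - [0,0,-0.03]
    - [0.06,0,-0.03]
    - [0.12,0,0]
    - [0.2,0,0]
    - [0.2,0,0]
    - [0.2,0,0]
    - [0.2,0,0]
    - [0,0,0]
    - [0,0,0]
    - [0,0,0]
  yaw: [0,0,0,0,0,0,0,0,0,0]

```text
time_s: 27.65
tcp_pos: [0.5934, 0.1134, 0.2595]
eef_rot: [-180.0, 0.0, 103.0]
wrist_force: [0.4, -0.2, -0.8]
finger_gap: 0.004
grasp_force: 0.0
```

```bash
python3 - <<'E'
from h import *
np.set_printoptions(precision=4,suppress=True)
s=robot.sense();print(s["tcp_pos"],s["wrist_force"],"box x",(s["tcp_pos"][:2]-[.616,.0152])@[.2242,-.9746])
a=snapshot("side")[100:300,180:380,::-1];b=snapshot("scene")[160:360,260:460,::-1]
out=np.hstack([cv2.resize(x,(400,400),interpolation=cv2.INTER_CUBIC) for x in(a,b)])
cv2.imwrite("pics/p7.png",out)
E
```

```text
[0.5934 0.1134 0.2595] [ 0.4218 -0.2033 -0.8012] box x -0.10077490775129565
```

View pics/p7.png

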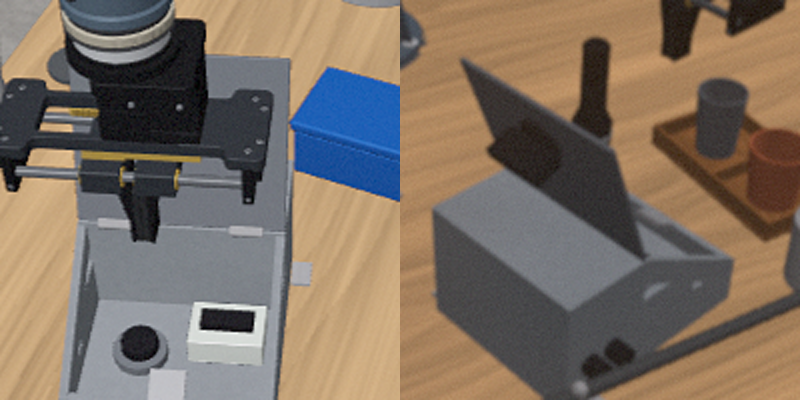

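Door is leaning back past upright. Scene shows the edge corners at (291,189) and (366,236), and the side view has the button top at about (249,271). Compute the angle and check the button.

```bash
python3 - <<'E'
from h import *
np.set_printoptions(precision=4,suppress=True)
S=get_calibration("side");C=get_calibration("scene");q=[.616,.0152,np.radians(-77.05)]
W=lambda p:np.array([q[0]+np.cos(q[2])*p[0]-np.sin(q[2])*p[1],q[1]+np.sin(q[2])*p[0]+np.cos(q[2])*p[1],p[2]])
def E(th,y): v=.162*np.exp(1j*(np.radians(210)-th)); return W([.02+v.real,y,.136+v.imag])
obs=[(C,-.095,(291,189)),(C,.095,(366,236))]
for th in np.arange(2.1,2.5,.05):
  print(th.round(2),np.concatenate([proj(c,E(th,y))[0]-uv for c,y,uv in obs]).round(1))
b=W([-.045,.035,.054]);print("btn",b,proj(S,b),bp(S,(249,271),.054))
print("tool centre d=.04/.051",W([-.085,.035,.054]),W([-.096,.035,.054]))
E
```

```text
2.1 [ 25.6 -17.7  28.2 -21.4]
2.15 [ 22.3 -16.1  24.8 -19.4]
2.2 [ 19.  -14.4  21.5 -17.3]
2.25 [ 15.7 -12.4  18.1 -14.9]
2.3 [ 12.4 -10.3  14.6 -12.3]
2.35 [ 9.1 -7.9 11.2 -9.5]
2.4 [ 5.8 -5.4  7.8 -6.5]
2.45 [ 2.6 -2.7  4.4 -3.3]
btn [0.64   0.0669 0.054 ] [[248.2245 270.316 ]] [0.638 0.068 0.054]
tool centre d=.04/.051 [0.6311 0.1059 0.054 ] [0.6286 0.1166 0.054 ]
```

jog_arm:
  translation:
    - [0,0,-0.05]
    - [0,0,0]
    - [0,0,0]
    - [0,0,0]
    - [0,0,0]
    - [0,0,0]
    - [0,0,0]
    - [0,0,0]
    - [0,0,0]
    - [0,0,0]
  yaw: [0.0455,0.0455,0.0455,0.0455,0.0455,0.0455,0.0455,0.0455,0.0455,0.0455]
  gripper: 100

```text
time_s: 28.75
tcp_pos: [0.5938, 0.1126, 0.2673]
eef_rot: [180.0, 0.0, 20.7]
wrist_force: [0.4, 0.4, -0.1]
finger_gap: 0.833
grasp_force: 0.0
```

jog_arm:
  translation:
    - [0,0,0]
    - [0.08,0.01,0]
    - [0.08,0.01,0]
    - [0.07,0.01,0]
    - [0,0,0.2]
    - [0,0,0.25]
    - [0,0,0.25]
    - [0,0,0.25]
    - [0,0,0.2]
    - [0,0,0]
  yaw: [0.045,0,0,0,0,0,0,0,0,0]

```text
time_s: 29.75
tcp_pos: [0.6246, 0.1163, 0.0901]
eef_rot: [-179.9, 0.6, 13.0]
wrist_force: [-0.7, -0.2, -0.4]
finger_gap: 1.0
grasp_force: 0.0
```

```bash
python3 - <<'E'
from h import *
np.set_printoptions(precision=4,suppress=True)
s=robot.sense();p=s["tcp_pos"];d=p[:2]-[.616,.0152];print(p,s["eef_rot"],s["wrist_force"],"box",d@[.2242,-.9746],d@[.9746,.2242])
a=snapshot("side")[150:350,180:380,::-1];b=snapshot("scene")[160:360,260:460,::-1]
out=np.hstack([cv2.resize(x,(400,400),interpolation=cv2.INTER_CUBIC) for x in(a,b)])
cv2.imwrite("pics/p8.png",out)
E
```

```text
[0.6246 0.1163 0.0901] [-179.8765    0.5943   12.9544] [-0.6829 -0.1895 -0.4269] box -0.0965776331447575 0.03105569657411435
```

View pics/p8.png

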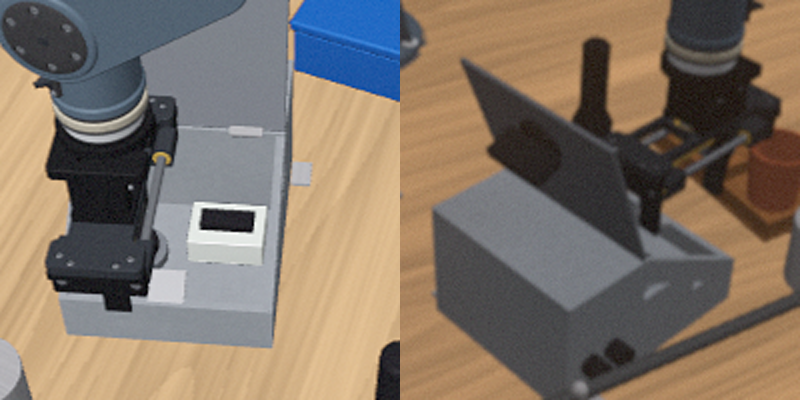

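The front finger sits outside the front wall and the rear finger is above the button. Press.

jog_arm:
  translation:
    - [0,0,0.08]
    - [0,0,0.08]
    - [0,0,0.06]
    - [0,0,0.02]
    - [0,0,0.02]
    - [0,0,0.02]
    - [0,0,0.02]
    - [0,0,0]
    - [0,0,0]
    - [0,0,0]
  yaw: [0,0,0,0,0,0,0,0,0,0]

```text
time_s: 30.85
tcp_pos: [0.6282, 0.1172, 0.0503]
eef_rot: [180.0, -0.0, 13.0]
wrist_force: [-0.2, -0.3, 2.0]
finger_gap: 0.998
grasp_force: 1.5
```

jog_arm:
  translation:
    - [0,0,0.01]
    - [0,0,0.01]
    - [0,0,0.01]
    - [0,0,0.01]
    - [0,0,0]
    - [0,0,0]
    - [0,0,0]
    - [0,0,0]
    - [0,0,0]
    - [0,0,0]
  yaw: [0,0,0,0,0,0,0,0,0,0]

```text
time_s: 31.85
tcp_pos: [0.6283, 0.1172, 0.0461]
eef_rot: [180.0, -0.1, 13.0]
wrist_force: [-4.6, 0.6, 15.2]
finger_gap: 1.001
grasp_force: 7.6
```

Hard stop reached (15 N, above the 5 N needed). Retreat upwards.

jog_arm:
  translation:
    - [0,0,-0.03]
    - [0,0,-0.1]
    - [0,0,-0.2]
    - [0,0,-0.25]
    - [0,0,-0.25]
    - [0,0,-0.25]
    - [0,0,-0.25]
    - [0,0,-0.25]
    - [0,0,0]
    - [0,0,0]
  yaw: [0,0,0,0,0,0,0,0,0,0]

```text
time_s: 32.85
tcp_pos: [0.6284, 0.1171, 0.282]
eef_rot: [180.0, -0.1, 13.0]
wrist_force: [-0.8, 0.2, -0.3]
finger_gap: 1.001
grasp_force: 0.0
```

jog_arm:
  translation:
    - [0,-0.2,-0.1]
    - [0,-0.2,-0.1]
    - [0,-0.1,0]
    - [0,0,0]
    - [0,0,0]
    - [0,0,0]
    - [0,0,0]
    - [0,0,0]
    - [0,0,0]
    - [0,0,0]
  yaw: [0,0,0,0,0,0,0,0,0,0]

```text
time_s: 33.85
tcp_pos: [0.6113, 0.1898, 0.3109]
eef_rot: [180.0, 0.0, 13.0]
wrist_force: [0.1, 0.5, -0.3]
finger_gap: 1.003
grasp_force: 0.0
```

```bash
python3 - <<'E'
from h import *
s=robot.sense();print(s["tcp_pos"],s["wrist_force"])
a=snapshot("side")[150:450,130:430,::-1];b=snapshot("scene")[160:360,260:460,::-1]
out=np.hstack([cv2.resize(x,(400,400),interpolation=cv2.INTER_CUBIC) for x in(a,b)])
cv2.imwrite("pics/p9.png",out)
E
```

```text
[0.61130836 0.18983742 0.31085795] [ 0.1351334   0.54424905 -0.29209297]
```

View pics/p9.png

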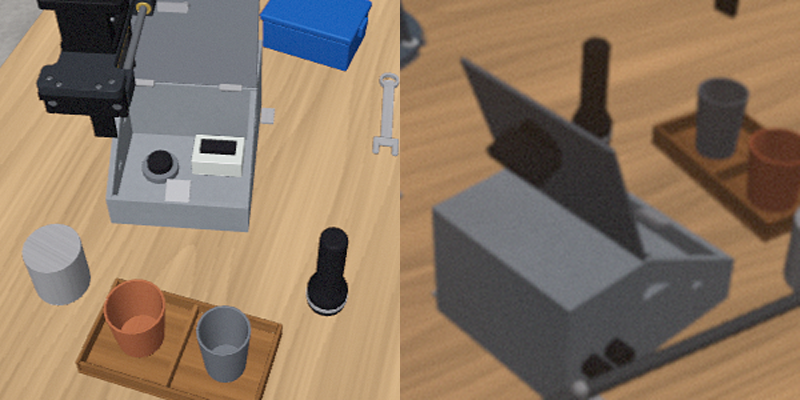

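The button is back up at (160,160) in the left half, the door is open at its stop, the pot is upright in the tray at (222,345), and everything else is in place.

```bash
python3 -c "
from rig import robot
print(robot.job_done())"
```

```text
the job is handed in; nothing more can be done
None
```

The job is handed in, though the hand-in gave no verdict: the pot stands upright in the tray's empty half, the latch is turned, the door rests open at its stop, the start button went fully down and sprang back, and nothing else in the last views had been shifted.

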